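# Put the three syringes back in their own pumps

## Robot

A 6-joint arm with a two-finger parallel gripper is mounted at the origin on the work surface. World frame = base frame: x ahead of the robot, y to its left, z up, the work surface at z = 0. Lengths are in mm, angles in rad, forces in N, time in s.
With the tool pointing down it reaches from about 400 to 925 mm from the base axis. Payload 12.5 kg.
Tool frame: the origin (TCP) lies between the finger pads; the fingertips stand 19 mm ahead of it and the grasp point (between the pads) is the TCP (env.nose_length is the distance from the TCP to the fingertips, in mm); z points along the fingers, y is the line along which they close (so a half turn about z gives the same grasp; the last joint's range is limited). The gripper opens to 95 mm and grips with 3 to 60 N. Pads are 20 mm wide; open, the fingers measure 119 mm over their backs; the gripper's body (75 mm by 180 mm) begins 59 mm behind the grasp point.
Start: joints at [-1.217, 0.491, 1.559, -0, 1.092, -0.106], TCP at [277.379, -560.094, 233.661] pointing down, gripper open.
Joint ranges: [-3.1, 3.1], [-0.84, 2.19], [0.05, 2.79], [-1.13, 4.28], [0.06, 2.93], [-2.69, 2.69]. Speed limits (rad/s): [2.22, 2.22, 2.79, 3.14, 3.14, 3.14].

## Interface

Orientations are given as [roll, pitch, yaw] about the fixed x, y, z axes, in that order (R = Rz(yaw) Ry(pitch) Rx(roll)).
In Python, from cell import env gives the robot as it stands. The module is installed in compiled form; this text tells all that it offers.
- The arm moves only by the tool drive_tool, never from a script. Its argument "rows" is a list that holds one entry, the list of rows, each a list of 7 numbers: the shift along the tool's x, y, z scaled (see below), then the turn, a rotation vector about the tool's x, y, z scaled (see below), then the opening, from 0 (shut) to 1 (fully open). In form: [[[tx, ty, tz, ax, ay, az, jaw], ...]]. A call has 1 to 5 rows; each row shifts and turns the commanded pose from where the row before left it, along the tool's axes as they then stand; what a row does not reach is not made up. The controller multiplies each number of a shift by 250 mm and each number of a turn by 180 degrees. A row lasts 1/8 s, in which the tool goes at most 62.5 mm and 10.7 degrees, less where a joint would pass 70% of its speed; a pose out of reach is approached as far as the arm can. A call with a number of a shift or a turn outside -1 to 1 is refused whole. A call with a gripper value outside its range is refused whole. The fingers move at their own pace and stop on an object; the grip force is fixed at half the most. Time passes only in rows, so rows that do not move let the fingers close. It gives the time, the measured TCP pose, the force, the opening and the grip force at its end, in the units of the state.
- env.state(): the state, without advancing time (a new reading comes with each control period).
- env.read_camera(name): name is "side" or "top" or "wrist"; returns a dict with "color" (384x512x3 uint8, blue, green, red), "camera_matrix" (3x3 intrinsics, pixels), "pose" (4x4, takes a point from camera to world coordinates). Camera axes: x right, y up, looking along -z (the intrinsics and any distortion apply to the point x, -y, -z); pixel columns grow to the right and rows downward; lengths in mm; the calibration is good to about 2 mm. The wrist camera is an equidistant fisheye: a pixel r from the principal point sees the ray r / f radians off the axis. A picture is of the moment at which its call begins. There is no depth.
- env.job_done(): hands the job in; it is judged then, once.
Trained networks look in a picture, given as the dict that the camera call returned (one of the last four; its "shot" number tells which), for a name from the list of things; names that differ only in an ending like _2 or _b are one class to them, and where a whole thing is asked for, a point or a joint stands for the part that bears it (a point fixed in the world has none). Each returns a list of dicts, best first, with "score" (0 to 1); they miss things now and then, are a little off and sometimes report something else, mostly with a low value. They report only what shows in the picture. A call takes as long as a camera call. They do not tell look-alikes from the thing itself.
- env.search_frame(name, picture): "at" ([x, y, z] in mm, in the coordinates of the camera as it stood for that picture, good to about 4 mm: the middle of the surface that is visible of it).
- env.place_of(name, picture): "at" ([x, y, z] in mm, in the coordinates of the camera as it stood for that picture, good to about 4 mm: a listed point, or the origin of a listed thing).
The state is a dict: "t": time; "joints": joint angles; "qvel": joint speeds; "tau": joint torques, N m; "eef_pos": TCP position; "tcp_rot": TCP orientation; "ft_force": force on the tool from outside, world axes, zero at the start; "moment": the same for the moment, N m; "opening": opening from 0.0 (shut) to 1.0 (fully open); "grip_force": force on a finger pad.
Only numpy, scipy, OpenCV 4.12 (cv2) and the standard library are available. Lean on these libraries where they do the work, as an engineer would, in place of code of your own. Each camera call takes 0.05 s, during which the arm holds its last target. There are 200 camera calls.

## Task

After cleaning, the three syringes were laid in the wrong pumps: put each into the pump whose cradle fits it (thickest in the largest pump, middle in the middle one, thinnest in the smallest), lying level in both V brackets, with its flange in the pocket behind the rear bracket and its plunger towards the pusher. Park one on the empty white rest to make room; never let a syringe lie on the bench, where it would roll off. Leave the vial, the jar and the dish between the pumps standing where they are.

Things in the scene. Friction and masses are not known exactly. Their poses are not given: they have to be found in the camera images.
- syringe_thick: Thickest syringe, empty, capped: clear barrel 30 mm thick, 112 mm long, white plunger, 70 g. Origin: on the axis, mid-flange (4 mm thick, 48 mm wide). x: along the axis to the plunger end (x=+52 mm); barrel to x=-112, cap 12 mm on. Grip across the barrel at x=-43. May roll. Seated in its pump or the rest, its axis is 83.2 mm above the bench (same now in the wrong pump).
- syringe_middle: Middle (by thickness) syringe, empty, capped: clear barrel 20 mm thick, 98 mm long, white plunger, 40 g. Origin: on the axis, mid-flange (4 mm thick, 34 mm wide). x: along the axis to the plunger end (x=+52 mm); barrel to x=-98, cap 12 mm on. Grip across the barrel at x=-43. May roll. Seated in its pump or the rest, its axis is 76.1 mm above the bench (same now in the wrong pump).
- syringe_thin: Thinnest syringe, empty, capped: clear barrel 11 mm thick, 88 mm long, white plunger, 22 g. Origin: on the axis, mid-flange (4 mm thick, 26 mm wide). x: along the axis to the plunger end (x=+52 mm); barrel to x=-88, cap 12 mm on. Grip across the barrel at x=-43. May roll. Seated in its pump or the rest, its axis is 69.8 mm above the bench (same now in the wrong pump).
- pump_large: Largest pump, fixed: base plate 255 x 70 mm, black drive housing 88 mm high. V brackets' mouth 31 mm: fits the thickest syringe. Origin: at bench level under the middle of the flange pocket; x along the pump from cradle to drive, z up. All pumps: two black 90-degree V brackets at x=-74..-66 and -20..-12 mm, bottom of the V 62 mm up, open between them down to 14 mm.
- pump_medium: Middle-sized pump, fixed: base plate 255 x 56 mm, black drive housing 78 mm high. V brackets' mouth 20 mm: fits the middle syringe. Origin: at bench level under the middle of the flange pocket; x along the pump from cradle to drive, z up. All pumps: the pocket is the gap x=-12..+12 mm between rear V bracket and a plate (94 mm high) slotted 20 mm wide for the plunger.
- pump_small: Smallest pump, fixed: base plate 255 x 46 mm, black drive housing 70 mm high. V brackets' mouth 12 mm: fits the thinnest syringe. Origin: at bench level under the middle of the flange pocket; x along the pump from cradle to drive, z up. All pumps: pusher at x=68..90 mm, 96 mm high; open barrel clamp, 86 mm high, at x=-78 to -108 near the +y edge.
- rest: Empty white plastic syringe rest, fixed, no drive: 110 x 60 mm foot, 14 mm high, two white V brackets (mouth 33 mm, bottom of the V 62 mm up) at x=-74..-66 and -20..-12 mm, open between. Takes any syringe. Origin: at bench level on the centre line, where the syringe's flange goes (12 mm behind the rear bracket); x as on the pumps.
- vial: Bystander: small amber glass vial with a white cap, 22 mm in diameter, 42 mm high, standing between two of the pumps (or a pump and the rest). Origin: centre of its underside.
- jar: Bystander: small white jar with a black lid, 30 mm in diameter, 30 mm high, standing in another such gap. Origin: centre of its underside.
- dish: Bystander: flat clear dish, 35 mm in diameter, 11 mm high, lying in the third gap. Origin: centre of its underside.
Mind the look-alikes: they are no part of the job. Leave any blue, orange or red look-alike of the syringe_middle alone.

How it is judged (in metres and radians):
On the way:
1. one of the syringes lies released on the white rest (((contact force between syringe_thin and rest above 0.03 N and contact force between syringe_thin and the fingers below 0.03 N and horizontal distance between syringe_thin and rest below 0.06 m) or (contact force between syringe_middle and rest above 0.03 N and contact force between syringe_middle and the fingers below 0.03 N and horizontal distance between syringe_middle and rest below 0.06 m) or (contact force between syringe_thick and rest above 0.03 N and contact force between syringe_thick and the fingers below 0.03 N and horizontal distance between syringe_thick and rest below 0.06 m))), for 0.2 s.
At the end, for the whole second after the job is handed in: Thickest syringe in the largest pump, middle one in the middle pump, thinnest in the smallest: each flange within 13 mm of the middle of its pocket, axis at its seated height within 6 mm, in line with the pump within 0.1 rad, level within 0.07 rad, resting on the pump, released and still (horizontal distance between syringe_thin and pump_small below 0.013 m and height (world z) of syringe_thin between 0.0638 and 0.0758 m and angle between the x axis of syringe_thin and the x axis of pump_small, either way round below 0.1 rad and angle between syringe_thin's own x axis and vertical between 1.5 and 1.64 rad and linear speed of each of syringe_thin, syringe_middle, syringe_thick below 0.02 m/s and angular speed of each of syringe_thin, syringe_middle, syringe_thick below 0.3 rad/s and contact force between syringe_thin and pump_small above 0.03 N and horizontal distance between syringe_middle and pump_medium below 0.013 m and height (world z) of syringe_middle between 0.0701 and 0.0821 m and angle between the x axis of syringe_middle and the x axis of pump_medium, either way round below 0.1 rad and angle between syringe_middle's own x axis and vertical between 1.5 and 1.64 rad and contact force between syringe_middle and pump_medium above 0.03 N and horizontal distance between syringe_thick and pump_large below 0.013 m and height (world z) of syringe_thick between 0.0772 and 0.0892 m and angle between the x axis of syringe_thick and the x axis of pump_large, either way round below 0.1 rad and angle between syringe_thick's own x axis and vertical between 1.5 and 1.64 rad and contact force between syringe_thick and pump_large above 0.03 N); the robot touches nothing.
It fails at once if a syringe dropped or laid on the bench (height (world z) of any of syringe_thin, syringe_middle, syringe_thick below 0.04 m).
It fails at once if the vial pushed more than 30 mm away or knocked over (distance of vial from where it was at the start of the episode above 0.03 m or angle between vial's own z axis and vertical above 0.5 rad).
It fails at once if the jar pushed more than 30 mm away or knocked over (distance of jar from where it was at the start of the episode above 0.03 m or angle between jar's own z axis and vertical above 0.5 rad).
It fails at once if the dish pushed more than 30 mm away or knocked over (distance of dish from where it was at the start of the episode above 0.03 m or angle between dish's own z axis and vertical above 0.5 rad).
It also fails if it takes over 99 s, if anything falls off the work surface, if the arm or the gripper's body presses on something with over 40 N, if the wrist force passes 120 N, or if a joint passes its speed limit or range.

## Working session

There is one attempt and no reset: what is moved stays moved. The work goes in short steps, Python scripts to look and compute and a tool call to move; the robot and the scene stay as the last step left them, time stands still between calls to the robot, and variables do not carry over. Pictures are saved under pics/ and viewed, at most 14 in all, crops included, and the job is handed in when it is done.

Besides the shell and the picture viewer there is one more tool, called after "Request:" as a command line: name --argument value ..., lists and objects as JSON in quotes. drive_tool: Moves the arm, as the interface text tells. Its arguments: {"type":"object","properties":{"rows":{"type":"array","items":{"type":"array","items":{"type":"array","items":{"type":"number","minimum":-1,"maximum":1}}}}},"required":["rows"]}

```bash
mkdir -p pics; cat > h.py <<'E'
import numpy as np, cv2
from cell import env
T=["syringe_thick","syringe_middle","syringe_thin","pump_large","pump_medium","pump_small","rest","vial","jar","dish"]
def w(p,a): return (np.array(p["pose"])@np.r_[a,1])[:3]
E
python3 - <<'E'
from h import *
s=env.state();print(s["t"],s["eef_pos"],s["tcp_rot"],s["opening"])
for c in("top","side"):
    p=env.read_camera(c);cv2.imwrite(f"pics/{c}0.png",p["color"]);print(c,np.round(p["pose"],2).tolist(),np.round(p["camera_matrix"],1).tolist())
    for n in T:
        print(n,[(round(d["score"],2),w(p,d["at"]).round().tolist()) for d in env.place_of(n,p)][:4])
E
```

```text
0.0 [ 277.29506941 -559.85131741  233.0273169 ] [-3.14042147e+00 -1.41007383e-04  4.59788659e-01] 0.9981244320830499
top [[0.0, 0.99, -0.12, 341.16], [-1.0, 0.0, 0.0, -112.28], [0.0, 0.12, 0.99, 1007.63], [0.0, 0.0, 0.0, 1.0]] [[348.1, 0.0, 252.7], [0.0, 348.1, 189.4], [0.0, 0.0, 1.0]]
syringe_thick [(0.96, [584.0, 81.0, 83.0])]
syringe_middle [(0.92, [580.0, -236.0, 76.0]), (0.92, [604.0, -391.0, 14.0]), (0.52, [365.0, -234.0, 6.0])]
syringe_thin [(0.49, [574.0, -78.0, 69.0])]
pump_large [(0.98, [571.0, -81.0, 1.0])]
pump_medium [(0.78, [584.0, 80.0, 0.0]), (0.28, [571.0, -78.0, 68.0])]
pump_small [(0.87, [578.0, -235.0, 1.0])]
rest [(0.95, [573.0, 234.0, -5.0])]
vial [(0.61, [513.0, 154.0, -2.0])]
jar []
dish [(0.44, [539.0, -162.0, -5.0])]
side [[-0.75, 0.46, -0.47, -99.08], [-0.66, -0.52, 0.55, 523.87], [0.0, 0.72, 0.69, 882.69], [0.0, 0.0, 0.0, 1.0]] [[497.5, 0.0, 250.6], [0.0, 497.5, 186.0], [0.0, 0.0, 1.0]]
syringe_thick [(0.94, [585.0, 84.0, 87.0]), (0.29, [570.0, -78.0, 69.0])]
syringe_middle [(0.68, [574.0, -235.0, 78.0]), (0.59, [296.0, -465.0, 9.0]), (0.51, [603.0, -383.0, 11.0])]
syringe_thin [(0.62, [573.0, -80.0, 71.0])]
pump_large [(0.86, [574.0, -78.0, -0.0])]
pump_medium [(0.83, [580.0, 83.0, -3.0])]
pump_small [(0.8, [578.0, -234.0, -2.0])]
rest [(0.63, [572.0, 240.0, -0.0])]
vial [(0.62, [515.0, 156.0, 1.0])]
jar [(0.61, [524.0, 4.0, 1.0])]
dish [(0.63, [541.0, -161.0, 1.0])]
```

```bash
python3 - <<'E'
import cv2
a=cv2.imread("pics/top0.png")
cv2.imwrite("pics/t1.png",cv2.resize(a[60:230,60:400],None,fx=2.3,fy=2.3,interpolation=cv2.INTER_CUBIC))
E
```

```text
(no output)
```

View pics/t1.png

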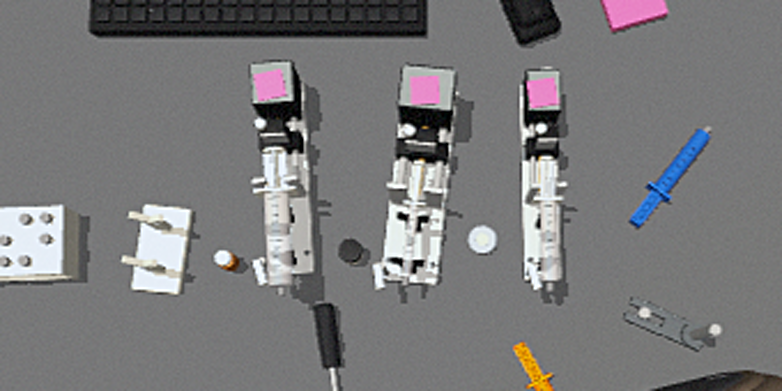

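View pics/side0.png

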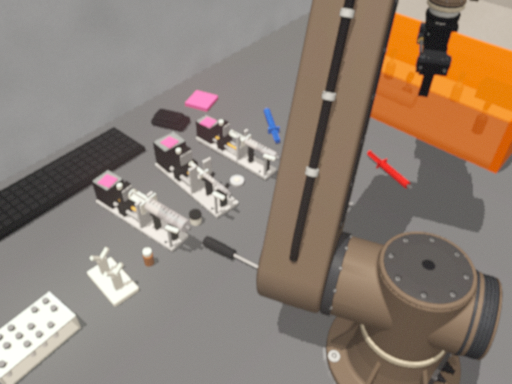

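The top and side views agree: the thick syringe is in the medium pump (y≈+82), the thin one in the large pump (y≈-79), the middle one in the small pump (y≈-235), and the rest is empty (y≈236). The blue, orange and red look-alikes lie elsewhere. I'll go up and look with the wrist camera.

Request:
drive_tool --rows '[[[0,0,-0.13,0,0,0.0488,1],[0,0,-0.13,0,0,0.0488,1],[0,0,-0.13,0,0,0.0488,1],[0.1,-0.2,0,0,0,0,1],[0.1,-0.2,0,0,0,0,1]]]'

```text
t: 1.72
eef_pos: [327.6, -459.0, 331.2]
tcp_rot: [3.141, -0.0, -0.001]
ft_force: [1.4, -0.2, 0.1]
opening: 0.999
grip_force: 0.0
```

Request:
drive_tool --rows '[[[0.1,-0.21,0,0,0,0,1],[0.1,-0.21,0,0,0,0,1],[0.1,-0.21,0,0,0,0,1],[0.1,-0.21,0,0,0,0,1],[0.1,-0.21,0,0,0,0,1]]]'

```text
t: 2.35
eef_pos: [452.9, -195.8, 331.4]
tcp_rot: [3.141, -0.001, -0.0]
ft_force: [0.6, -0.4, -0.0]
opening: 0.998
grip_force: 0.0
```

Request:
drive_tool --rows '[[[0.1,-0.2,0,0,0,0,1],[0.1,-0.2,0,0,0,0,1],[0,0,0,0,0,0,1]]]'

```text
t: 2.72
eef_pos: [503.4, -94.7, 331.1]
tcp_rot: [-3.141, -0.0, 0.004]
ft_force: [-0.2, -0.2, 0.5]
opening: 0.998
grip_force: 0.0
```

```bash
cat >> h.py <<'E'
def rect(p,x0,x1,y0,y1,z,s):
    "fisheye picture resampled on plane z; image up = +x, left = +y, s px/mm"
    xs=np.arange(x1,x0,-1/s);ys=np.arange(y1,y0,-1/s)
    Y,X=np.meshgrid(ys,xs);P=np.stack([X,Y,0*X+z,0*X+1],-1)@np.linalg.inv(np.array(p["pose"])).T
    x,y,zz=P[...,0],-P[...,1],-P[...,2]
    r=np.hypot(x,y)+1e-9;th=np.arctan2(r,zz);K=np.array(p["camera_matrix"])
    return cv2.remap(p["color"],(K[0,0]*th*x/r+K[0,2]).astype(np.float32),(K[1,1]*th*y/r+K[1,2]).astype(np.float32),cv2.INTER_CUBIC)
E
python3 - <<'E'
from h import *
s=env.state();print(s["t"],s["eef_pos"],s["tcp_rot"],s["joints"])
p=env.read_camera("wrist");cv2.imwrite("pics/w1.png",p["color"]);print(np.round(p["pose"],2).tolist(),np.round(p["camera_matrix"],1).tolist())
for n in T: print(n,[(round(d["score"],2),w(p,d["at"]).round().tolist()) for d in env.place_of(n,p)][:4])
cv2.imwrite("pics/w1r.png",rect(p,420,720,-280,280,14,1.42))
E
```

```text
2.725 [503.36653306 -94.71518209 331.09835478] [-3.14135232e+00 -2.01039457e-04  4.31515018e-03] [-3.15152131e-01  2.36483599e-01  1.68912789e+00  3.10680452e-04
  1.21586580e+00  1.25122107e+00]
[[0.0, 0.96, 0.29, 584.97], [-1.0, 0.0, 0.0, -94.88], [-0.0, -0.29, 0.96, 482.35], [0.0, 0.0, 0.0, 1.0]] [[297.3, 0.0, 261.4], [0.0, 297.3, 192.7], [0.0, 0.0, 1.0]]
syringe_thick [(0.64, [586.0, 85.0, 83.0])]
syringe_middle [(0.71, [362.0, -236.0, 7.0]), (0.61, [599.0, -388.0, 10.0])]
syringe_thin [(0.81, [567.0, -79.0, 70.0])]
pump_large [(0.68, [571.0, -237.0, 4.0]), (0.62, [574.0, -76.0, 3.0])]
pump_medium [(0.55, [581.0, 81.0, 3.0])]
pump_small [(0.78, [570.0, -236.0, 0.0])]
rest [(0.83, [570.0, 239.0, 3.0])]
vial [(0.55, [567.0, -79.0, 71.0]), (0.48, [518.0, 157.0, -4.0])]
jar [(0.72, [523.0, -1.0, 4.0])]
dish [(0.82, [539.0, -164.0, -4.0])]
```

View pics/w1r.png

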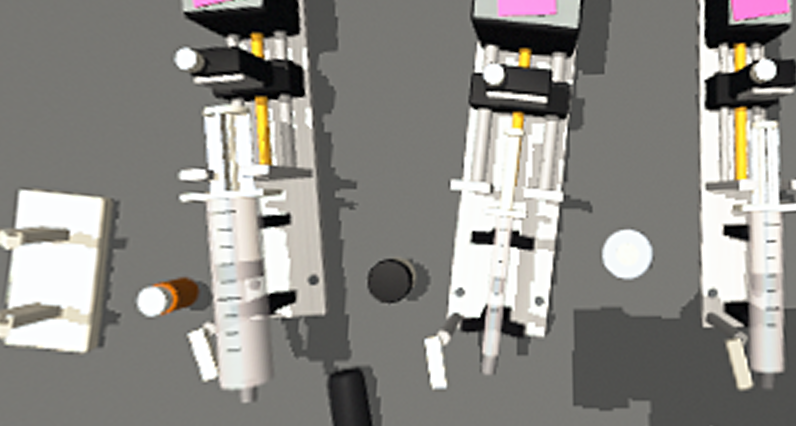

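The rectified view at z=14 mm shows the medium, large and small pumps at columns ~250, 510 and 750, and the rest at ~55. They are yawed by about +0.07, -0.11, +0.02 and -0.10 rad. I'll fit the edges precisely.

```bash
python3 - <<'E'
from h import *
p=env.read_camera("wrist")
def lines(z,lo,minlen):
    s=3;im=cv2.cvtColor(rect(p,430,700,-300,290,z,s),cv2.COLOR_BGR2GRAY)
    L=cv2.createLineSegmentDetector().detect(cv2.GaussianBlur(im,(0,0),1.5))[0][:,0]
    out=[]
    for a,b,c,d in L:
        x1,y1,x2,y2=700-b/s,290-a/s,700-d/s,290-c/s
        if x1>x2:x1,y1,x2,y2=x2,y2,x1,y1
        l=np.hypot(x2-x1,y2-y1);yaw=np.arctan2(y2-y1,x2-x1)
        if l>minlen and abs(yaw)<.2: out.append((round(y1+(573-x1)*np.tan(yaw)),round(yaw,3),round(x1),round(x2)))
    print(z,sorted(out))
lines(14,0,45);lines(76,0,45)
E
```

```text
14 [(-269, np.float32(0.016), 459, 571), (-268, np.float32(0.009), 577, 634), (-260, np.float32(0.024), 577, 623), (-258, np.float32(0.024), 577, 624), (-229, np.float32(0.014), 594, 643), (-213, np.float32(0.011), 490, 700), (-126, np.float32(0.014), 432, 502), (-114, np.float32(-0.093), 579, 640), (-113, np.float32(-0.113), 482, 576), (-104, np.float32(-0.107), 588, 634), (-79, np.float32(-0.119), 576, 625), (-56, np.float32(-0.113), 594, 641), (-43, np.float32(-0.116), 496, 586), (-43, np.float32(-0.115), 594, 644), (56, np.float32(0.072), 501, 700), (121, np.float32(0.08), 595, 641), (135, np.float32(0.07), 491, 579)]
76 [(-246, np.float32(0.008), 578, 627), (-246, np.float32(0.015), 476, 573), (-198, np.float32(0.01), 503, 700), (-122, np.float32(0.015), 452, 513), (-112, np.float32(-0.094), 580, 633), (-111, np.float32(-0.112), 496, 577), (-50, np.float32(-0.116), 508, 586), (35, np.float32(0.072), 512, 700), (92, np.float32(0.078), 586, 633), (104, np.float32(0.07), 504, 579), (167, np.float32(-0.112), 487, 581)]
```

```bash
cat > m.py <<'E'
import sys
from h import *
x,y,z,yaw=map(float,sys.argv[1:5]);s=env.state();p=s["eef_pos"];c=s["tcp_rot"][2]
d=np.array([x,y,z])-p;t=np.array([np.cos(c)*d[0]+np.sin(c)*d[1],np.sin(c)*d[0]-np.cos(c)*d[1],-d[2]])/250
print("t",round(s["t"],2),"pos",p.round(1),"rot",np.round(s["tcp_rot"],3),"grip",round(s["opening"],3),round(s["grip_force"],1))
print("units",t.round(3),"az",round(-(yaw-c)/np.pi,4),"rows",round(np.linalg.norm(t)/.25,1))
E
python3 m.py 541 81.4 150 .072
```

```text
t 3.33 pos [502.3 -98.  331.2] rot [ 3.141e+00 -0.000e+00 -1.000e-03] grip 1.0 0.0
units [ 0.154 -0.718  0.725] az -0.0232 rows 4.1
```

Request:
drive_tool --rows '[[[0.031,-0.1435,0.145,0,0,0,1],[0.031,-0.1435,0.145,0,0,0,1],[0.031,-0.1435,0.145,0,0,0,1],[0.031,-0.1435,0.145,0,0,0,1],[0.031,-0.1435,0.145,0,0,-0.0232,1]]]'

```text
t: 3.95
eef_pos: [541.5, 82.8, 148.8]
tcp_rot: [3.141, -0.001, 0.074]
ft_force: [1.4, 0.9, -0.1]
opening: 1.0
grip_force: 0.0
```

Request:
drive_tool --rows '[[[0,0,0,0,0,0,1],[0,0,0,0,0,0,1]]]'

```text
t: 4.2
eef_pos: [541.4, 81.4, 150.3]
tcp_rot: [3.141, -0.0, 0.072]
ft_force: [-0.3, -0.3, 0.2]
opening: 0.997
grip_force: 0.0
```

```bash
python3 m.py 541 81.4 83.2 .072; python3 - <<'E'
from h import *
p=env.read_camera("wrist");
for n in ["syringe_thick","pump_medium","rest","vial"]: print(n,[(round(d["score"],2),w(p,d["at"]).round().tolist()) for d in env.place_of(n,p)][:4])
cv2.imwrite("pics/w2r.png",cv2.hconcat([rect(p,440,680,10,290,z,1.42) for z in (14,83)]))
E
```

```text
t 4.2 pos [541.4  81.4 150.3] rot [ 3.141 -0.     0.072] grip 0.997 0.0
units [-0.002  0.     0.268] az 0.0001 rows 1.1
syringe_thick [(0.8, [584.0, 84.0, 82.0])]
pump_medium []
rest [(0.76, [568.0, 238.0, 4.0]), (0.71, [524.0, -1.0, 3.0]), (0.67, [583.0, 87.0, 81.0])]
vial [(0.69, [518.0, 158.0, -1.0])]
```

View pics/w2r.png

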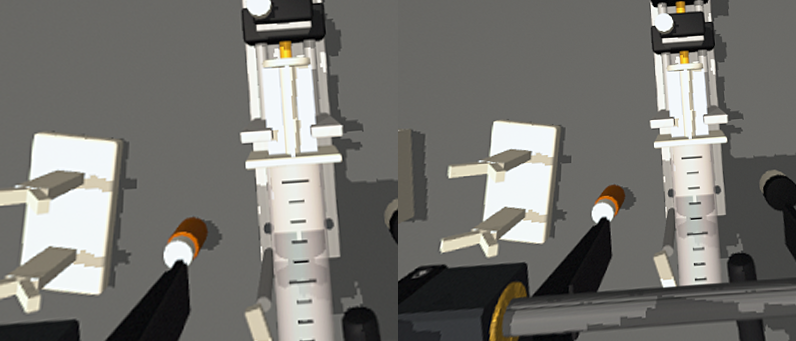

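The view shows the thick flange at x≈584, straddled by the open fingers. The vial is clear, and the rest's yaw needs a line fit.

```bash
python3 - <<'E'
from h import *
p=env.read_camera("wrist");s=3
im=cv2.cvtColor(rect(p,460,610,195,300,14,s),cv2.COLOR_BGR2GRAY)
L=cv2.createLineSegmentDetector().detect(cv2.GaussianBlur(im,(0,0),1.5))[0][:,0]
for a,b,c,d in L:
    if np.hypot(c-a,d-b)>60: 
        x1,y1,x2,y2=610-b/s,300-a/s,610-d/s,300-c/s
        print(np.round([x1,y1,x2,y2],1),"yaw",round(float(np.arctan((y2-y1)/(x2-x1+1e-9))),3))
E
```

```text
[585.6 266.4 553.  269.9] yaw -0.106
[550.9 230.9 538.8 255.8] yaw -1.119
[497.3 236.8 477.3 261.1] yaw -0.881
[560.7 251.9 558.8 230.7] yaw 1.482
[476.7 260.6 472.5 220.1] yaw 1.467
[538.2 271.5 492.6 276.1] yaw -0.101
[534.5 299.9 537.5 272.6] yaw -1.46
[580.7 206.2 586.9 266. ] yaw 1.468
[506.9 256.2 504.9 236.1] yaw 1.47
[493.4 275.3 507.1 255.6] yaw -0.961
[467.7 300.  472.9 279.9] yaw -1.318
[547.1 270.8 544.7 299.9] yaw -1.489
[474.  219.2 580.6 207.5] yaw -0.109
[482.6 278.1 477.8 300.1] yaw -1.354
[534.4 208.3 561.4 205.7] yaw -0.095
[501.5 211.9 534.4 208.3] yaw -0.11
[547.7 255.  556.5 235.2] yaw -1.152
```

Request:
drive_tool --rows '[[[0,0,0.134,0,0,0,1],[0,0,0.134,0,0,0,1],[0,0,0,0,0,0,0],[0,0,0,0,0,0,0],[0,0,0,0,0,0,0]]]'

```text
t: 5.12
eef_pos: [541.8, 81.7, 84.2]
tcp_rot: [3.141, -0.002, 0.073]
ft_force: [-0.2, -0.2, 0.4]
opening: 0.743
grip_force: 0.0
```

Request:
drive_tool --rows '[[[0,0,0,0,0,0,0],[0,0,0,0,0,0,0]]]'

```text
t: 5.38
eef_pos: [541.4, 81.8, 83.3]
tcp_rot: [3.141, -0.001, 0.073]
ft_force: [-0.5, 0.5, 1.1]
opening: 0.529
grip_force: 0.0
```

Request:
drive_tool --rows '[[[0,0,0,0,0,0,0],[0,0,0,0,0,0,0],[0,0,0,0,0,0,0],[0,0,0,0,0,0,0]]]'

```text
t: 5.88
eef_pos: [541.2, 81.7, 82.9]
tcp_rot: [3.141, -0.0, 0.073]
ft_force: [-0.6, -0.1, 1.1]
opening: 0.31
grip_force: 30.0
```

```bash
python3 m.py 529.7 242.5 170 -.105
```

```text
t 5.88 pos [541.2  81.7  82.9] rot [ 3.141 -0.     0.073] grip 0.31 30.0
units [ 0.001 -0.645 -0.348] az 0.0566 rows 2.9
```

Request:
drive_tool --rows '[[[0,0,-0.058,0,0,0,0],[0,0,-0.116,0,0,0,0],[0,0,-0.174,0,0,0,0],[0,-0.161,0,0,0,0,0],[0,-0.161,0,0,0,0,0]]]'

```text
t: 6.5
eef_pos: [535.5, 162.8, 171.5]
tcp_rot: [-3.141, -0.002, 0.072]
ft_force: [0.4, 0.2, -1.1]
opening: 0.308
grip_force: 30.0
```

Request:
drive_tool --rows '[[[0,-0.161,0,0,0,0,0],[0.001,-0.162,0,0,0,0,0],[0,0,0,0,0,0.0283,0],[0,0,0,0,0,0.0283,0],[0,0,0,0,0,0,0]]]'

```text
t: 7.12
eef_pos: [529.7, 242.8, 170.6]
tcp_rot: [-3.141, -0.0, -0.104]
ft_force: [-0.0, -0.4, -0.7]
opening: 0.311
grip_force: 30.0
```

```bash
python3 m.py 531.7 242.5 83.2 -.105;python3 - <<'E'
from h import *
p=env.read_camera("wrist")
for n in ["syringe_thick","rest","vial"]: print(n,[(round(d["score"],2),w(p,d["at"]).round().tolist()) for d in env.place_of(n,p)][:4])
cv2.imwrite("pics/w3.png",p["color"])
E
```

```text
t 7.12 pos [529.7 242.8 170.6] rot [-3.141 -0.    -0.104] grip 0.311 30.0
units [0.008 0.    0.35 ] az 0.0002 rows 1.4
syringe_thick [(0.68, [573.0, 240.0, 171.0])]
rest []
vial [(0.86, [519.0, 159.0, -1.0])]
```

View pics/w3.png

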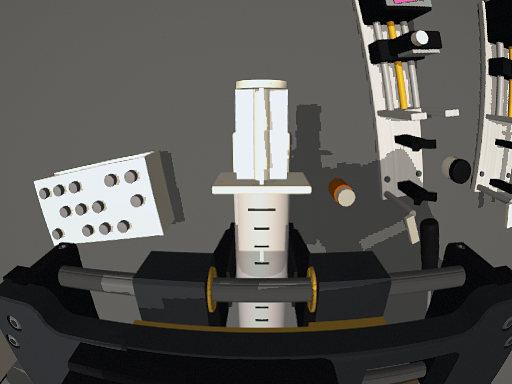

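The syringe is held in line and the rest is hidden beneath it. I'll lower it.

Request:
drive_tool --rows '[[[0.008,0,0.12,0,0,0,0],[0,0,0.12,0,0,0,0],[0,0,0.06,0,0,0,0],[0,0,0.03,0,0,0,0],[0,0,0.016,0,0,0,0]]]'

```text
t: 7.95
eef_pos: [532.0, 242.5, 83.6]
tcp_rot: [-3.141, -0.001, -0.105]
ft_force: [-1.4, 3.1, 9.6]
opening: 0.306
grip_force: 30.0
```

Request:
drive_tool --rows '[[[0,0,0.004,0,0,0,0],[0,0,0,0,0,0,0]]]'

```text
t: 8.2
eef_pos: [532.2, 242.8, 83.3]
tcp_rot: [-3.141, -0.002, -0.105]
ft_force: [-0.2, 3.4, 4.1]
opening: 0.306
grip_force: 30.0
```

Request:
drive_tool --rows '[[[0,0,0,0,0,0,1],[0,0,0,0,0,0,1],[0,0,0,0,0,0,1],[0,0,0,0,0,0,1],[0,0,-0.1,0,0,0,1]]]'

```text
t: 8.82
eef_pos: [531.0, 242.0, 106.2]
tcp_rot: [3.14, 0.003, -0.105]
ft_force: [-0.2, -0.9, 0.4]
opening: 0.778
grip_force: 0.0
```

Request:
drive_tool --rows '[[[0,0,-0.2,0,0,0,1],[0,0,-0.15,0,0,0,1],[0,0,0,0,0,0,1],[0,0,0,0,0,0,1]]]'

```text
t: 9.32
eef_pos: [531.4, 242.2, 194.2]
tcp_rot: [3.141, 0.001, -0.105]
ft_force: [0.2, -0.1, -0.6]
opening: 0.996
grip_force: 0.0
```

```bash
python3 m.py 532 -236.5 195 .012;python3 - <<'E'
from h import *
p=env.read_camera("wrist");cv2.imwrite("pics/w4.png",p["color"])
for n in ["syringe_thick","rest","pump_medium"]: print(n,[(round(d["score"],2),w(p,d["at"]).round().tolist()) for d in env.place_of(n,p)][:4])
E
```

```text
t 9.32 pos [531.4 242.2 194.2] rot [ 3.141e+00  1.000e-03 -1.050e-01] grip 0.996 0.0
units [ 0.203  1.904 -0.003] az -0.0373 rows 7.7
syringe_thick [(0.95, [575.0, 236.0, 80.0])]
rest []
pump_medium [(0.88, [579.0, 84.0, 2.0])]
```

View pics/w4.png

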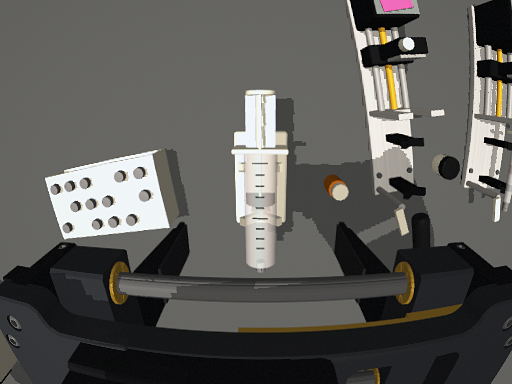

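The thick syringe lies seated on the rest (centred at column 260). Next is the middle syringe in the small pump.

Request:
drive_tool --rows '[[[0.0254,0.238,0,0,0,0,1],[0.0254,0.238,0,0,0,0,1],[0.0254,0.238,0,0,0,0,1],[0.0254,0.238,0,0,0,0,1],[0.0254,0.238,0,0,0,0,1]]]'

```text
t: 10.15
eef_pos: [531.8, -58.7, 194.4]
tcp_rot: [-3.142, 0.001, -0.105]
ft_force: [0.8, -0.5, 0.2]
opening: 0.997
grip_force: 0.0
```

Request:
drive_tool --rows '[[[0.0254,0.238,0,0,0,0,1],[0.0254,0.238,0,0,0,0,1],[0.0254,0.238,0,0,0,-0.0373,1],[0,0,0,0,0,0,1],[0,0,0,0,0,0,1]]]'

```text
t: 10.78
eef_pos: [532.0, -236.0, 194.2]
tcp_rot: [-3.141, 0.001, 0.011]
ft_force: [0.5, -0.1, -0.2]
opening: 1.005
grip_force: 0.0
```

```bash
python3 m.py 531.5 -236.5 76.1 .012;python3 - <<'E'
from h import *
p=env.read_camera("wrist");cv2.imwrite("pics/w5.png",p["color"]);cv2.imwrite("pics/w5r.png",rect(p,500,700,-320,-150,76,3))
for n in ["syringe_middle","pump_small"]: print(n,[(round(d["score"],2),w(p,d["at"]).round().tolist()) for d in env.place_of(n,p)][:4])
E
```

```text
t 10.78 pos [ 532.  -236.   194.2] rot [-3.141e+00  1.000e-03  1.100e-02] grip 1.005 0.0
units [-0.002  0.002  0.472] az -0.0005 rows 1.9
syringe_middle [(0.83, [603.0, -386.0, 11.0]), (0.57, [368.0, -233.0, 8.0]), (0.25, [519.0, 156.0, -0.0])]
pump_small [(0.7, [575.0, -242.0, -1.0])]
```

View pics/w5r.png

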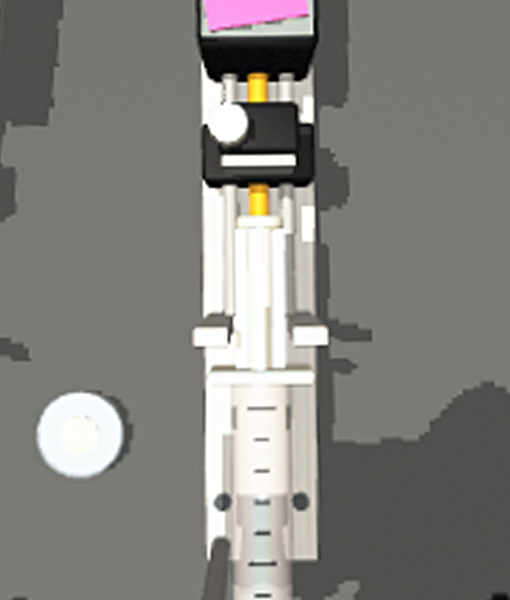

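The flange of the middle syringe is at x≈577, y≈-236.5, and the pocket plate's front is at ≈587, so the small pump's origin is x≈575. Grip at x=534.

Request:
drive_tool --rows '[[[0.008,0.002,0.18,0,0,0,0.7],[0,0,0.18,0,0,0,0.6],[0,0,0.08,0,0,0,0.5],[0,0,0.032,0,0,0,0.4],[0,0,0,0,0,0,0]]]'

```text
t: 11.55
eef_pos: [534.6, -236.3, 77.1]
tcp_rot: [3.142, -0.0, 0.013]
ft_force: [0.4, 0.1, 0.9]
opening: 0.531
grip_force: 0.0
```

Request:
drive_tool --rows '[[[0,0,0,0,0,0,0],[0,0,0,0,0,0,0],[0,0,0,0,0,0,0],[0,0,0,0,0,0,0]]]'

```text
t: 12.05
eef_pos: [534.5, -237.0, 77.3]
tcp_rot: [3.141, -0.001, 0.012]
ft_force: [-0.2, 0.1, 3.4]
opening: 0.204
grip_force: 30.0
```

```bash
python3 m.py 539.7 81.4 170 .072
```

```text
t 12.05 pos [ 534.5 -237.    77.3] rot [ 3.141e+00 -1.000e-03  1.200e-02] grip 0.204 30.0
units [ 0.036 -1.273 -0.371] az -0.0191 rows 5.3
```

Request:
drive_tool --rows '[[[0,0,-0.06,0,0,0,0],[0,0,-0.15,0,0,0,0],[0,0,-0.16,0,0,0,0],[0.006,-0.212,0,0,0,0,0],[0.006,-0.212,0,0,0,0,0]]]'

```text
t: 12.68
eef_pos: [536.0, -129.9, 170.8]
tcp_rot: [3.141, -0.002, 0.011]
ft_force: [0.9, 0.1, -0.2]
opening: 0.207
grip_force: 30.0
```

Request:
drive_tool --rows '[[[0.006,-0.212,0,0,0,0,0],[0.006,-0.212,0,0,0,0,0],[0.006,-0.212,0,0,0,0,0],[0.006,-0.213,0,0,0,-0.0191,0],[0,0,0,0,0,0,0]]]'

```text
t: 13.3
eef_pos: [539.2, 84.5, 170.3]
tcp_rot: [-3.141, -0.001, 0.077]
ft_force: [0.7, -0.4, -0.4]
opening: 0.202
grip_force: 30.0
```

Request:
drive_tool --rows '[[[0,0,0,0,0,0,0]]]'

```text
t: 13.42
eef_pos: [539.5, 81.4, 169.9]
tcp_rot: [3.141, -0.001, 0.072]
ft_force: [0.1, -0.6, -0.9]
opening: 0.203
grip_force: 30.0
```

```bash
python3 m.py 539.7 81.4 77.3 .072;python3 - <<'E'
from h import *
p=env.read_camera("wrist");print(np.array(p["pose"])[:3,3].round());cv2.imwrite("pics/w6r.png",rect(p,500,700,0,170,94,3))
for n in ["syringe_middle","pump_medium"]: print(n,[(round(d["score"],2),w(p,d["at"]).round().tolist()) for d in env.place_of(n,p)][:4])
E
```

```text
t 13.43 pos [539.5  81.4 169.9] rot [ 3.141e+00 -1.000e-03  7.200e-02] grip 0.203 30.0
units [0.001 0.    0.371] az 0.0001 rows 1.5
[621.  87. 321.]
syringe_middle [(0.86, [578.0, 85.0, 173.0])]
pump_medium []
```

View pics/w6r.png

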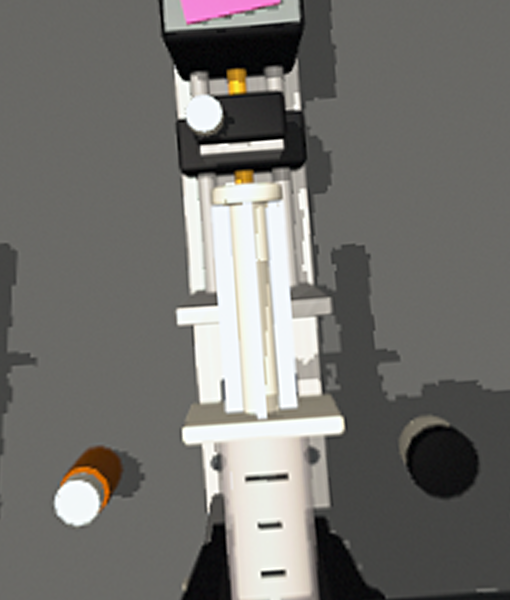

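The pocket plate's front edge is at x≈593.7, so the medium pump's origin is at 581.7, 84.4. The held flange is at ≈583, within tolerance. I'll lower it.

Request:
drive_tool --rows '[[[-0.006,0,0.13,0,0,0,0],[0,0,0.13,0,0,0,0],[0,0,0.06,0,0,0,0],[0,0,0.03,0,0,0,0],[0,0,0.016,0,0,0,0]]]'

```text
t: 14.2
eef_pos: [538.4, 81.2, 78.1]
tcp_rot: [3.141, -0.001, 0.072]
ft_force: [0.5, -0.3, 0.1]
opening: 0.201
grip_force: 30.0
```

Request:
drive_tool --rows '[[[0,0,0.004,0,0,0,0],[0,0,0,0,0,0,0]]]'

```text
t: 14.45
eef_pos: [538.3, 81.4, 77.5]
tcp_rot: [3.141, -0.001, 0.072]
ft_force: [-0.3, -0.7, 1.7]
opening: 0.201
grip_force: 30.0
```

Request:
drive_tool --rows '[[[0,0,0.003,0,0,0,0],[0,0,0,0,0,0,0]]]'

```text
t: 14.7
eef_pos: [538.4, 81.4, 77.4]
tcp_rot: [3.141, -0.002, 0.072]
ft_force: [-2.5, -1.5, 12.1]
opening: 0.2
grip_force: 30.0
```

Request:
drive_tool --rows '[[[0,0,0,0,0,0,1],[0,0,0,0,0,0,1],[0,0,0,0,0,0,1],[0,0,0,0,0,0,1],[0,0,-0.1,0,0,0,1]]]'

```text
t: 15.32
eef_pos: [537.2, 81.4, 100.0]
tcp_rot: [-3.142, 0.003, 0.072]
ft_force: [0.0, -0.2, 0.1]
opening: 0.672
grip_force: 0.0
```

Request:
drive_tool --rows '[[[0,0,-0.2,0,0,0,1],[0,0,-0.17,0,0,0,1],[0,0,0,0,0,0,1],[0,0,0,0,0,0,1]]]'

```text
t: 15.82
eef_pos: [537.6, 81.4, 193.0]
tcp_rot: [3.142, 0.001, 0.072]
ft_force: [0.8, 0.5, -0.3]
opening: 0.992
grip_force: 0.0
```

```bash
python3 m.py 530.5 -73.1 190 -.115;python3 - <<'E'
from h import *
p=env.read_camera("wrist");print(np.array(p["pose"])[:3,3].round());cv2.imwrite("pics/w7r.png",rect(p,470,670,-100,170,84,2.8))
for n in ["syringe_middle","pump_medium"]: print(n,[(round(d["score"],2),w(p,d["at"]).round().tolist()) for d in env.place_of(n,p)][:4])
E
```

```text
t 15.82 pos [537.6  81.4 193. ] rot [3.142e+00 1.000e-03 7.200e-02] grip 0.992 0.0
units [-0.073  0.614  0.012] az 0.0595 rows 2.5
[619.  87. 344.]
syringe_middle [(0.7, [579.0, 87.0, 75.0]), (0.52, [575.0, 240.0, 83.0])]
pump_medium [(0.8, [580.0, 81.0, 2.0])]
```

View pics/w7r.png

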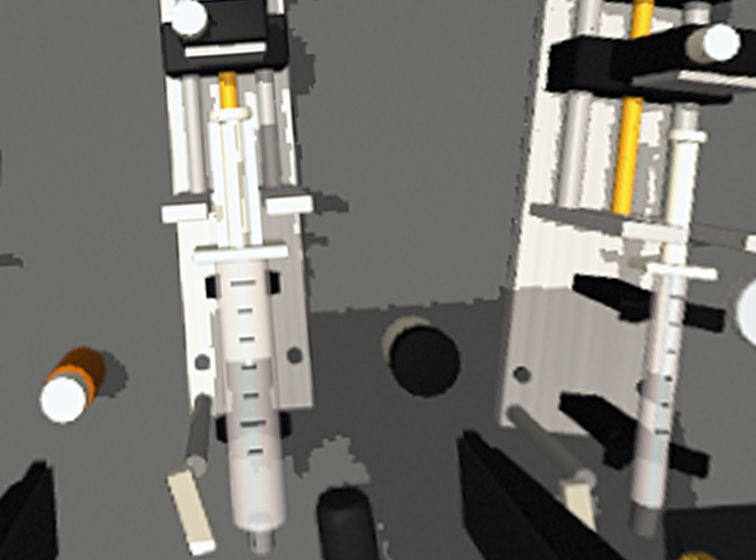

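The middle syringe sits in both brackets with its flange (row 252) between the rear bracket and the plate. Next is the thin one.

Request:
drive_tool --rows '[[[-0.0243,0.205,0,0,0,0,1],[-0.0243,0.205,0,0,0,0,1],[-0.0243,0.204,0,0,0,0.03,1],[0,0,0,0,0,0.0295,1],[0,0,0,0,0,0,1]]]'

```text
t: 16.6
eef_pos: [530.6, -73.4, 192.7]
tcp_rot: [-3.141, 0.002, -0.115]
ft_force: [-0.1, 0.2, -0.2]
opening: 1.0
grip_force: 0.0
```

```bash
python3 m.py 530.5 -73.1 69.8 -.115;python3 - <<'E'
from h import *
p=env.read_camera("wrist");print(np.array(p["pose"])[:3,3].round());cv2.imwrite("pics/w8r.png",rect(p,500,700,-170,10,70,3))
for n in ["syringe_thin","pump_large","jar","dish"]: print(n,[(round(d["score"],2),w(p,d["at"]).round().tolist()) for d in env.place_of(n,p)][:4])
E
```

```text
t 16.6 pos [530.6 -73.4 192.7] rot [-3.141e+00  2.000e-03 -1.150e-01] grip 1.0 0.0
units [-0.    -0.001  0.492] az -0.0001 rows 2.0
[612. -83. 344.]
syringe_thin [(0.62, [567.0, -79.0, 70.0]), (0.54, [573.0, -77.0, -0.0])]
pump_large [(0.91, [571.0, -78.0, 1.0]), (0.73, [543.0, -161.0, -0.0])]
jar [(0.88, [525.0, 1.0, 1.0]), (0.16, [569.0, 238.0, 4.0])]
dish [(0.96, [542.0, -160.0, -6.0])]
```

View pics/w8r.png

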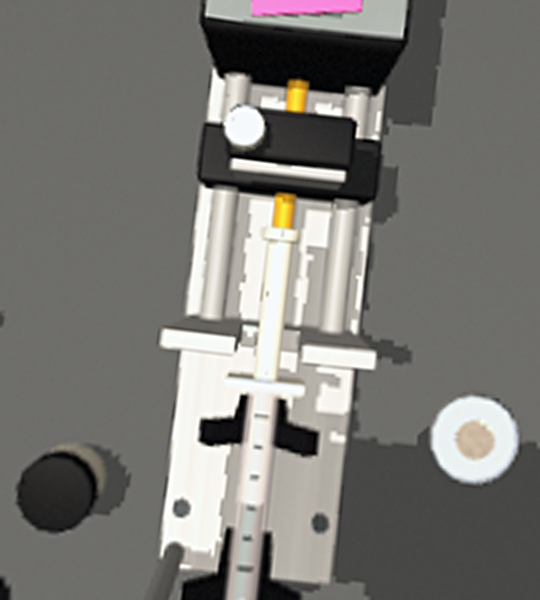

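The thin syringe's flange is at x≈572, y≈-78.3. The large pump's plate front is at ≈583.5, which puts its origin at x≈572. Grip at 529.5.

Request:
drive_tool --rows '[[[-0.005,0,0.18,0,0,0,0.7],[0,0,0.18,0,0,0,0.6],[0,0,0.09,0,0,0,0.5],[0,0,0.042,0,0,0,0.4],[0,0,0,0,0,0,0]]]'

```text
t: 17.48
eef_pos: [529.7, -72.6, 70.5]
tcp_rot: [3.142, 0.0, -0.114]
ft_force: [0.5, -0.8, -0.5]
opening: 0.531
grip_force: 0.0
```

Request:
drive_tool --rows '[[[0,0,0,0,0,0,0],[0,0,0,0,0,0,0],[0,0,0,0,0,0,0],[0,0,0,0,0,0,0],[0,0,0,0,0,0,0]]]'

```text
t: 18.1
eef_pos: [529.7, -73.1, 70.9]
tcp_rot: [3.141, -0.0, -0.115]
ft_force: [-1.3, -2.6, 3.7]
opening: 0.107
grip_force: 30.0
```

```bash
python3 m.py 532 -236.8 170 .012
```

```text
t 18.1 pos [529.7 -73.1  70.9] rot [ 3.141 -0.    -0.115] grip 0.107 30.0
units [ 0.084  0.65  -0.396] az -0.0403 rows 3.1
```

Request:
drive_tool --rows '[[[0,0,-0.06,0,0,0,0],[0,0,-0.16,0,0,0,0],[0,0,-0.176,0,0,0,0],[0.021,0.1625,0,0,0,0,0],[0.021,0.1625,0,0,0,0,0]]]'

```text
t: 18.73
eef_pos: [531.0, -155.4, 171.4]
tcp_rot: [3.141, -0.002, -0.114]
ft_force: [1.0, 1.2, -0.2]
opening: 0.111
grip_force: 30.0
```

Request:
drive_tool --rows '[[[0.021,0.1625,0,0,0,0,0],[0.021,0.1625,0,0,0,-0.0403,0],[0,0,0,0,0,0,0],[0,0,0,0,0,0,0]]]'

```text
t: 19.23
eef_pos: [531.7, -236.1, 170.0]
tcp_rot: [-3.141, 0.0, 0.01]
ft_force: [-0.2, 0.3, -0.8]
opening: 0.104
grip_force: 30.0
```

```bash
python3 m.py 532 -236.8 70.9 .012;python3 - <<'E'
from h import *
p=env.read_camera("wrist");print(np.array(p["pose"])[:3,3].round());
a=rect(p,500,700,-300,-165,94,3);b=rect(p,480,680,-300,-165,170,3);cv2.imwrite("pics/w9r.png",np.hstack([a[:600,:400],b[:600,:400]]))
for n in ["syringe_thin","pump_small"]: print(n,[(round(d["score"],2),w(p,d["at"]).round().tolist()) for d in env.place_of(n,p)][:4])
E
```

```text
t 19.23 pos [ 531.7 -236.1  170. ] rot [-3.141  0.     0.01 ] grip 0.104 30.0
units [0.001 0.003 0.397] az -0.0005 rows 1.6
[ 613. -236.  321.]
syringe_thin [(0.56, [569.0, -237.0, 165.0])]
pump_small [(0.94, [576.0, -240.0, 3.0])]
```

View pics/w9r.png

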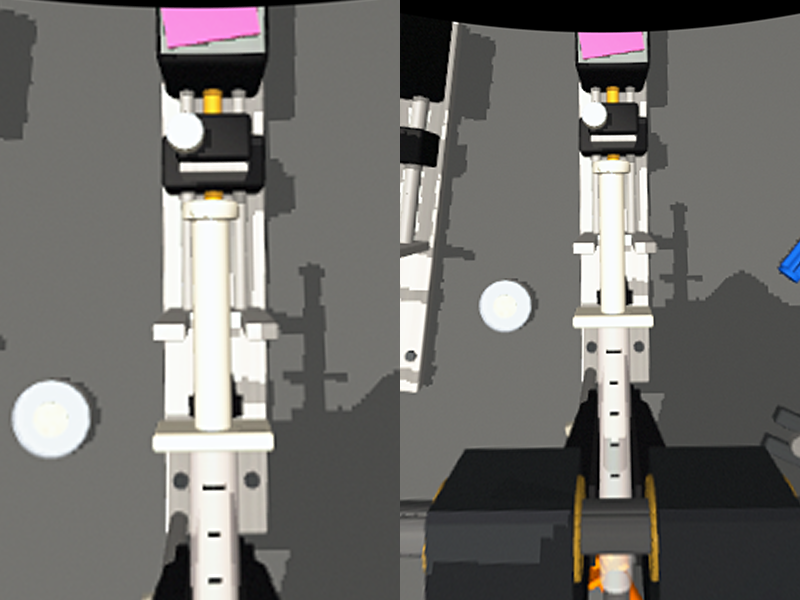

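The flange is at ≈575.5 and the small pump's origin at 574.7, -236.7, so they are aligned. I'll lower it.

Request:
drive_tool --rows '[[[-0.003,0.002,0.15,0,0,0,0],[0,0,0.14,0,0,0,0],[0,0,0.06,0,0,0,0],[0,0,0.03,0,0,0,0],[0,0,0.014,0,0,0,0]]]'

```text
t: 20.0
eef_pos: [531.5, -237.2, 71.6]
tcp_rot: [3.141, -0.001, 0.012]
ft_force: [-0.0, -0.9, 0.3]
opening: 0.108
grip_force: 30.0
```

Request:
drive_tool --rows '[[[0,0,0.003,0,0,0,0],[0,0,0,0,0,0,0]]]'

```text
t: 20.25
eef_pos: [531.4, -237.3, 71.1]
tcp_rot: [3.141, -0.001, 0.012]
ft_force: [-0.0, 0.8, 1.3]
opening: 0.105
grip_force: 30.0
```

Request:
drive_tool --rows '[[[0,0,0.003,0,0,0,0],[0,0,0,0,0,0,0]]]'

```text
t: 20.5
eef_pos: [531.5, -237.2, 70.8]
tcp_rot: [3.141, -0.001, 0.012]
ft_force: [-1.6, 2.8, 9.9]
opening: 0.104
grip_force: 30.0
```

Request:
drive_tool --rows '[[[0,0,0.002,0,0,0,0],[0,0,0,0,0,0,0]]]'

```text
t: 20.75
eef_pos: [531.5, -237.2, 70.7]
tcp_rot: [3.141, -0.002, 0.012]
ft_force: [-1.7, 3.5, 13.2]
opening: 0.108
grip_force: 30.0
```

Request:
drive_tool --rows '[[[0,0,-0.002,0,0,0,1],[0,0,0,0,0,0,1],[0,0,0,0,0,0,1],[0,0,0,0,0,0,1],[0,0,-0.1,0,0,0,1]]]'

```text
t: 21.38
eef_pos: [530.4, -236.9, 93.4]
tcp_rot: [-3.14, 0.003, 0.012]
ft_force: [0.0, 0.2, 0.4]
opening: 0.573
grip_force: 0.0
```

Request:
drive_tool --rows '[[[0,0,-0.2,0,0,0,1],[0,0,-0.18,0,0,0,1],[0,0,0,0,0,0,1],[0,0,0,0,0,0,1]]]'

```text
t: 21.88
eef_pos: [530.8, -237.0, 189.0]
tcp_rot: [-3.141, 0.001, 0.012]
ft_force: [0.4, 1.0, -0.3]
opening: 0.976
grip_force: 0.0
```

```bash
python3 m.py 531.5 242.5 190 -.105;python3 - <<'E'
from h import *
p=env.read_camera("wrist");print(np.array(p["pose"])[:3,3].round());cv2.imwrite("pics/w10r.png",rect(p,480,680,-310,-50,84,2.8))
for n in ["syringe_thin","pump_small","pump_large"]: print(n,[(round(d["score"],2),w(p,d["at"]).round().tolist()) for d in env.place_of(n,p)][:4])
E
```

```text
t 21.88 pos [ 530.8 -237.   189. ] rot [-3.141e+00  1.000e-03  1.200e-02] grip 0.976 0.0
units [ 0.025 -1.918 -0.004] az 0.0372 rows 7.7
[ 613. -237.  340.]
syringe_thin [(0.85, [571.0, -236.0, 72.0]), (0.29, [575.0, -238.0, -1.0])]
pump_small [(0.98, [574.0, -238.0, 2.0])]
pump_large [(0.73, [570.0, -78.0, 1.0]), (0.47, [545.0, -164.0, -3.0])]
```

View pics/w10r.png

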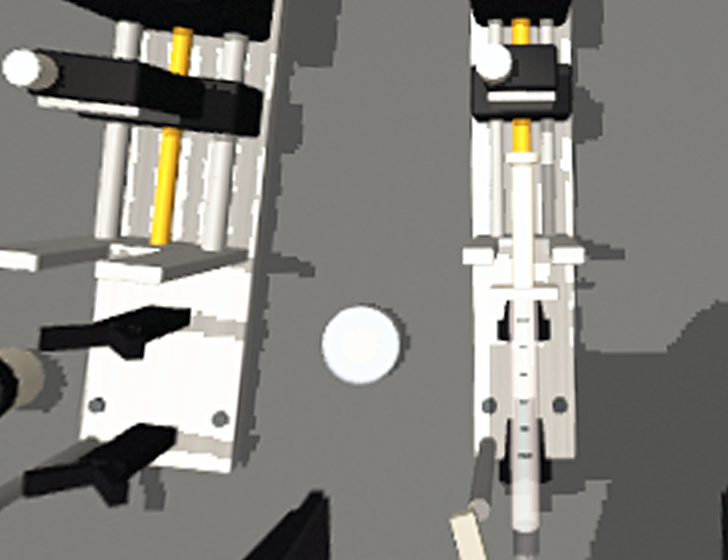

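The thin syringe is seated in both brackets of the small pump, with its flange (row 292) in the pocket. Now I'll fetch the thick one from the rest.

Request:
drive_tool --rows '[[[0.003,-0.24,0,0,0,0,1],[0.003,-0.24,0,0,0,0,1],[0.003,-0.24,0,0,0,0,1],[0.003,-0.24,0,0,0,0,1],[0.003,-0.24,0,0,0,0,1]]]'

```text
t: 22.7
eef_pos: [531.0, 64.7, 189.0]
tcp_rot: [3.142, 0.001, 0.012]
ft_force: [1.7, -0.6, -0.2]
opening: 0.999
grip_force: 0.0
```

Request:
drive_tool --rows '[[[0.003,-0.24,0,0,0,0,1],[0.003,-0.24,0,0,0,0,1],[0.003,-0.238,0,0,0,0.0372,1],[0,0,0,0,0,0,1],[0,0,0,0,0,0,1]]]'

```text
t: 23.32
eef_pos: [531.2, 242.1, 188.8]
tcp_rot: [3.141, 0.001, -0.104]
ft_force: [-0.4, 0.2, 0.2]
opening: 0.997
grip_force: 0.0
```

```bash
python3 m.py 532 242.5 83.2 -.105;python3 - <<'E'
from h import *
p=env.read_camera("wrist")
for n in ["syringe_thick"]: print(n,[(round(d["score"],2),w(p,d["at"]).round().tolist()) for d in env.place_of(n,p)][:4])
E
```

```text
t 23.32 pos [531.2 242.1 188.8] rot [ 3.141e+00  1.000e-03 -1.040e-01] grip 0.997 0.0
units [ 0.003 -0.002  0.423] az 0.0005 rows 1.7
syringe_thick [(0.72, [575.0, 238.0, 84.0]), (0.55, [576.0, 79.0, 3.0])]
```

Request:
drive_tool --rows '[[[0.003,0,0.17,0,0,0,0.8],[0,0,0.16,0,0,0,0.7],[0,0,0.07,0,0,0,0.6],[0,0,0.022,0,0,0,0.5],[0,0,0,0,0,0,0]]]'

```text
t: 24.05
eef_pos: [532.7, 242.1, 84.8]
tcp_rot: [-3.141, -0.001, -0.105]
ft_force: [0.4, 1.1, 0.5]
opening: 0.53
grip_force: 0.0
```

Request:
drive_tool --rows '[[[0,0,0,0,0,0,0],[0,0,0,0,0,0,0],[0,0,0,0,0,0,0],[0,0,0,0,0,0,0]]]'

```text
t: 24.55
eef_pos: [532.8, 243.0, 85.1]
tcp_rot: [-3.14, -0.002, -0.105]
ft_force: [-0.3, 5.0, 6.4]
opening: 0.309
grip_force: 30.0
```

```bash
python3 m.py 529.5 -73.1 180 -.115
```

```text
t 24.55 pos [532.8 243.   85.1] rot [-3.14e+00 -2.00e-03 -1.05e-01] grip 0.309 30.0
units [ 0.119  1.259 -0.38 ] az 0.0032 rows 5.3
```

Request:
drive_tool --rows '[[[0,0,-0.06,0,0,0,0],[0,0,-0.15,0,0,0,0],[0,0,-0.17,0,0,0,0],[0.02,0.21,0,0,0,0,0],[0.02,0.21,0,0,0,0,0]]]'

```text
t: 25.18
eef_pos: [530.9, 135.7, 180.4]
tcp_rot: [3.141, -0.001, -0.103]
ft_force: [0.7, -0.8, -0.7]
opening: 0.306
grip_force: 30.0
```

Request:
drive_tool --rows '[[[0.02,0.21,0,0,0,0,0],[0.02,0.21,0,0,0,0,0],[0.02,0.21,0,0,0,0,0],[0.019,0.209,0,0,0,0.0032,0],[0,0,0,0,0,0,0]]]'

```text
t: 25.8
eef_pos: [528.5, -77.0, 179.8]
tcp_rot: [3.141, -0.0, -0.119]
ft_force: [0.7, 0.5, -0.8]
opening: 0.311
grip_force: 30.0
```

Request:
drive_tool --rows '[[[0,0,0,0,0,0,0]]]'

```text
t: 25.92
eef_pos: [528.6, -73.8, 179.6]
tcp_rot: [3.141, 0.0, -0.116]
ft_force: [-0.5, 0.7, -1.2]
opening: 0.309
grip_force: 30.0
```

```bash
python3 m.py 529 -73.1 85.1 -.115;python3 - <<'E'
from h import *
p=env.read_camera("wrist");print(np.array(p["pose"])[:3,3].round());
a=rect(p,500,700,-150,-15,94,3);b=rect(p,480,680,-150,-15,180,3);cv2.imwrite("pics/w11r.png",np.hstack([a[:600,:400],b[:600,:400]]))
for n in ["syringe_thick","pump_large"]: print(n,[(round(d["score"],2),w(p,d["at"]).round().tolist()) for d in env.place_of(n,p)][:4])
E
```

```text
t 25.93 pos [528.6 -73.8 179.6] rot [ 3.141  0.    -0.116] grip 0.309 30.0
units [ 0.001 -0.003  0.378] az -0.0002 rows 1.5
[610. -84. 331.]
syringe_thick [(0.81, [574.0, -78.0, 175.0])]
pump_large []
```

View pics/w11r.png

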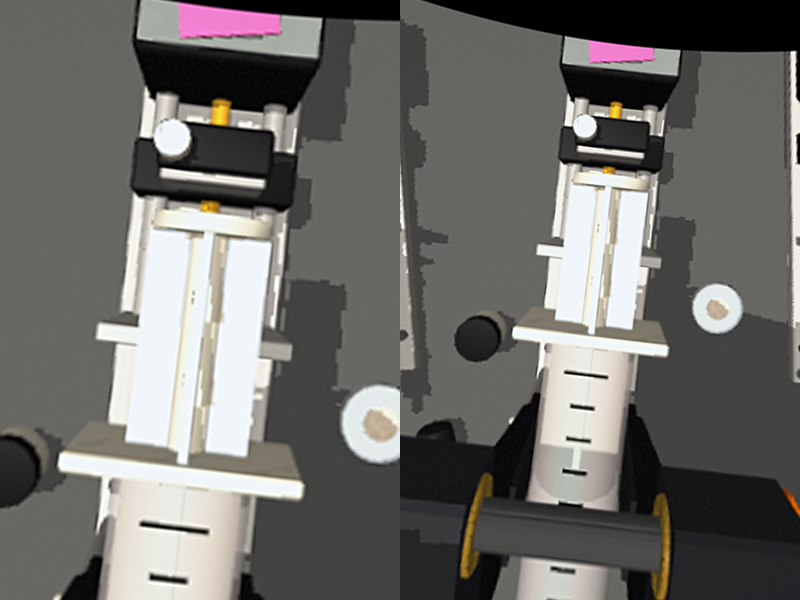

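The pump's plate front at ≈583.7 gives its origin at ≈572, -78.2. The held flange is at ≈572, so I'll lower it.

Request:
drive_tool --rows '[[[0.001,-0.002,0.14,0,0,0,0],[0,0,0.13,0,0,0,0],[0,0,0.06,0,0,0,0],[0,0,0.03,0,0,0,0],[0,0,0.014,0,0,0,0]]]'

```text
t: 26.7
eef_pos: [529.4, -73.3, 85.9]
tcp_rot: [3.141, -0.001, -0.115]
ft_force: [-0.1, -0.3, 0.4]
opening: 0.309
grip_force: 30.0
```

Request:
drive_tool --rows '[[[0,0,0.003,0,0,0,0],[0,0,0,0,0,0,0]]]'

```text
t: 26.95
eef_pos: [529.4, -73.4, 85.5]
tcp_rot: [3.141, -0.001, -0.115]
ft_force: [-0.1, 1.5, -0.5]
opening: 0.312
grip_force: 30.0
```

Request:
drive_tool --rows '[[[0,0,0.003,0,0,0,0],[0,0,0,0,0,0,0]]]'

```text
t: 27.2
eef_pos: [529.4, -73.3, 85.1]
tcp_rot: [3.141, -0.001, -0.115]
ft_force: [-1.6, 2.8, 7.9]
opening: 0.306
grip_force: 30.0
```

Request:
drive_tool --rows '[[[0,0,0.003,0,0,0,0],[0,0,0,0,0,0,0]]]'

```text
t: 27.45
eef_pos: [529.5, -73.3, 84.9]
tcp_rot: [3.141, -0.002, -0.115]
ft_force: [-3.5, 3.7, 15.0]
opening: 0.307
grip_force: 30.0
```

Seated. I'll release it, retreat and check.

Request:
drive_tool --rows '[[[0,0,-0.002,0,0,0,1],[0,0,0,0,0,0,1],[0,0,0,0,0,0,1],[0,0,0,0,0,0,1],[0,0,-0.1,0,0,0,1]]]'

```text
t: 28.08
eef_pos: [528.3, -73.3, 107.8]
tcp_rot: [-3.141, 0.003, -0.115]
ft_force: [0.2, -0.3, 0.5]
opening: 0.778
grip_force: 0.0
```

Request:
drive_tool --rows '[[[0,0,-0.2,0,0,0,1],[0,0,-0.24,0,0,0,1],[0,0,-0.24,0,0,0,1],[0,0,0,0,0,0,1],[0,0,0,0,0,0,1]]]'

```text
t: 28.7
eef_pos: [528.7, -73.3, 278.2]
tcp_rot: [-3.142, 0.001, -0.115]
ft_force: [-0.1, -0.2, 0.5]
opening: 0.999
grip_force: 0.0
```

```bash
python3 - <<'E'
from h import *
p=env.read_camera("wrist");print(np.array(p["pose"])[:3,3].round());cv2.imwrite("pics/w12r.png",rect(p,450,680,-290,150,84,1.8))
for n in T: print(n,[(round(d["score"],2),w(p,d["at"]).round().tolist()) for d in env.place_of(n,p)][:4])
E
```

```text
[610. -83. 429.]
syringe_thick [(0.7, [571.0, -78.0, 82.0]), (0.69, [523.0, 1.0, 3.0])]
syringe_middle [(0.84, [600.0, -387.0, 8.0]), (0.79, [578.0, 82.0, 80.0]), (0.74, [366.0, -232.0, 8.0]), (0.65, [292.0, -464.0, 10.0])]
syringe_thin [(0.76, [568.0, -241.0, 68.0])]
pump_large [(0.76, [572.0, -79.0, 0.0]), (0.45, [518.0, 157.0, -2.0])]
pump_medium [(0.66, [580.0, 82.0, 0.0]), (0.62, [572.0, -78.0, -1.0])]
pump_small [(0.83, [573.0, -239.0, 0.0]), (0.15, [582.0, 81.0, 1.0])]
rest [(0.7, [569.0, 241.0, 2.0])]
vial [(0.68, [517.0, 160.0, -1.0])]
jar [(0.58, [523.0, 3.0, 2.0])]
dish [(0.95, [541.0, -163.0, -4.0]), (0.32, [580.0, 82.0, 4.0])]
```

View pics/w12r.png

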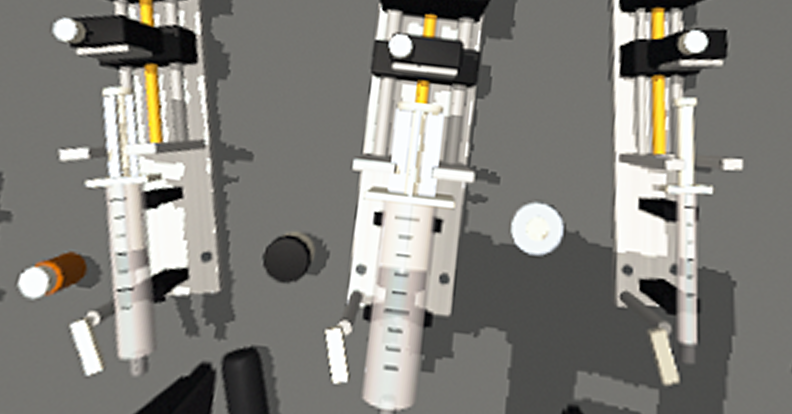

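All three syringes are seated in line with their pumps (columns 125, 400 and 688), with each flange between the rear bracket and the plate. The vial, jar and dish have not moved.

```bash
python3 -c "
from cell import env
print(env.job_done())"
```

```text
the job is handed in; nothing more can be done
None
```

I put all three syringes into their matching pumps, using the white rest for the thick one, and handed the job in at about 29 s of the 99 s allowed; the final camera check showed all three seated and the vial, jar and dish unmoved, but hand-in gave no verdict.

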